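Jack up a sagging staging rail with a ratchet wrench

TASK

The staging rail has sagged: balance the dark oak pad flat and centred on the domed brass cap of the screw jack under the rail and take your hand off it. Then swing the red-handled ratchet wrench back and forth until the jack has lifted the rail so far that the tops of the red pointers at its ends lie inside the white bands on the posts, and let go. Do not overshoot, since the jack cannot be wound back, and leave the other things on the bench where they are.

Things in the scene. Friction and masses are not known exactly. Their poses are not given: they have to be found in the camera images.
- pad: loose dark oak packing pad, a block 60 (x) x 42 (y) x 32 (z) mm, about 55 g; origin at the centre of its underside. It starts lying flat on the lid of the grey storage box.
- storage_box: closed grey plastic box, fixed; lid 128 (x) x 168 (y) mm, flat lid top 87 mm above the bench; origin at the centre of its underside. It stands to the robot's left or right.
- staging: fixed staging: two wooden posts (30 x 30 mm, 330 mm high) at y = +220 and -220 mm in its frame, the jack's foot (110 x 110 x 12 mm) midway. Origin on the bench below the jack's vertical axis; x points away from the robot (small yaw), y along the rail. A white band 8 mm high goes round each post, its middle 295 mm above the bench.
- rail (a joint): height (m) of the rail above its sagged rest: 0 at rest, 0.009 when the top edges of the red pointers (small tabs on the shelf's ends beside the posts) are at the middle of the white bands, 0.005 and 0.013 at the bands' edges. The rail (0.8 kg with its shelf) slides up and down between the posts and drops if not supported.
- rail_under (a point): middle of the rail's flat underside, above the jack's axis, 179 mm above the bench at rest. The rail is a board 22 mm thick (x), 396 long (y), 85 high; a 14 mm thick shelf on its top reaches from its robot-side face 100 mm back. It bars the cap from straight above; a gripper leaning 30 to 40 degrees back towards the robot can reach in.
- cap_top (a point): top of the jack's brass cap, 135 mm above the bench at the start: a dome of 60 mm radius, 40 mm across, which rises without turning. Over it, 44 mm are free below the rail at the start, so 12 mm above the pad. The pad balances on it when centred.
- wrench_grip (a point): centre of the wrench's red grip, 155 mm from the jack's axis, 60 mm above the bench; the grip is 100 mm long (along the handle), 22 mm wide and 18 mm high, free from above. Site x points from the grip to the jack's axis.
- wrench (a joint): angle (rad) of the wrench about the jack's vertical axis, counter-clockwise from above positive; at 0 the handle points along the staging's -x. Stops at -0.6 and 0.6; stays where left. Increasing (grip to the robot's right) drives the nut and raises the cap, 2 to 3 N at the grip; decreasing slips freely over teeth 0.26 rad apart. Up to one tooth is lost at the start of a driving stroke.
- nut (a joint): angle (rad) the jack's nut has been driven, 0 at the start; the cap rises 8.0 mm per rad (50 mm a turn, a steep quick-lift thread) and never goes back. About 1.5 rad brings the pad against the rail and about 2.6 rad the pointers to the middle of the bands.
- seed_tray: clear plastic seed tray, 130 x 180 x 50 mm, loose; not to be disturbed. On the opposite side from the storage box.
- pot: navy enamel pot, 110 mm across, 105 mm high, loose; not to be disturbed
- bulb_planter: stainless steel bulb planter standing upright, 64 mm across, 187 mm high with a cross handle 100 mm long, loose; not to be disturbed
- trowel: ash-handled trowel lying on the bench beyond the jack, about 290 mm long along its y axis, loose; not to be disturbed
Mind the look-alikes: they are no part of the job. Of the things like the pad, leave any that is turquoise; of the rest the larger one is meant.

How it is judged:
By the outcome, as a careful person would: the job done as asked, in the order asked, and still so for the second after the job is handed in, with the robot touching nothing.
It also fails if it takes over 72 s, if anything falls off the work surface, if the arm or the gripper's body presses on something with over 40 N, if the wrist force passes 120 N, or if a joint passes its speed limit or range.

ROBOT

A 6-joint arm with a two-finger parallel gripper is mounted at the origin on the work surface. World frame = base frame: x ahead of the robot, y to its left, z up, the work surface at z = 0. Lengths are in m, angles in rad, forces in N, time in s.
With the tool pointing down it reaches from about 0.25 to 0.85 m from the base axis. Payload 12.5 kg.
Tool frame: the origin (TCP) lies midway between the tips of the shut fingers; the grasp point (between the pads) lies env.pinch_z behind it (env.pinch_z is the distance from the TCP to the grasp point, in m); z points along the fingers, y is the line along which they close (so a half turn about z gives the same grasp; the last joint's range is limited). The gripper opens to 93 mm and grips with 3 to 60 N. Pads are 15 mm wide; open, the fingers measure 128 mm over their backs; the gripper's body (75 mm by 188 mm) begins 65 mm behind the grasp point.
Start: joints at [-1.343, 0.351, 1.652, -0, 1.139, -0.085], TCP at [0.169, -0.523, 0.219] pointing down, gripper open.
Joint ranges: [-2.75, 2.75], [-0.79, 2.1], [0.01, 2.65], [-1.57, 4.71], [0.07, 3.14], [-2.87, 2.87]. Speed limits (rad/s): [2.22, 2.22, 2.79, 3.14, 3.14, 3.14].

INTERFACE

Orientations are given as a unit quaternion [w, x, y, z].
In Python, from bench import env, snapshot, camera_model, look_for, masks_of gives the robot as it stands.
- The arm moves only by the shell command python3 -m crank 'ROWS'. ROWS is JSON, a list of rows, each a list of 7 numbers: the turn, a rotation vector about the tool's x, y, z in rad, then the shift along the tool's x, y, z in m, then the opening, from 0 (shut) to 1 (fully open). In form: [[wx, wy, wz, tx, ty, tz, jaw], ...]. A call has 1 to 10 rows; each row is the pose to reach, as a shift and turn from the pose commanded when the call began, along the tool's axes at that moment; what a row does not reach only later rows make up. A row lasts 1/12 s, in which the tool goes at most 41.7 mm and 7.16 degrees, less where a joint would pass 70% of its speed; a pose out of reach is approached as far as the arm can. A call with a gripper value outside its range is refused whole. The fingers move at their own pace and stop on an object; the grip force is fixed at half the most. Time passes only in rows, so rows that repeat a pose let the fingers close. It gives the time, the measured TCP pose, the force, the opening and the grip force at its end, in the units of the state.
- env.sense(): the state, without advancing time (a new reading comes with each control period).
- snapshot(name): name is "side" or "top" or "wrist"; returns the picture (400x640x3 uint8, red, green, blue); there is no depth.
- camera_model(name): a dict with "intrinsics" (3x3 intrinsics, pixels), "R" (3x3) and "t" (3): a world point X has camera coordinates R X + t. Camera axes: x right, y down, z forward; pixel columns grow to the right and rows downward; lengths in m; the calibration is good to about 2 mm. A picture is of the moment at which its call begins: read the wrist's pose just before it. camera_model takes no time and is no camera call; for the wrist camera it gives the pose at the moment of the call.
- env.finish_job(): hands the job in; it is judged then, once.
Trained networks look in the newest picture that a camera, given by its name, has taken for a name from the list of things; names that differ only in an ending like _2 or _b are one class to them, and where a whole thing is asked for, a point or a joint stands for the part that bears it (a point fixed in the world has none). Each returns a list of dicts, best first, with "conf" (0 to 1); they miss things now and then, are a little off and sometimes report something else, mostly with a low value. They report only what shows in the picture. A call takes as long as a camera call. They do not tell look-alikes from the thing itself.
- look_for(label, camera): "extent" ([left, top, right, bottom] in pixels, round what is visible of it).
- masks_of(label, camera): "region" (400x640 bool, what is visible of it) and "extent" ([left, top, right, bottom] in pixels, round what is visible of it).
The state is a dict: "time_s": time; "joints": joint angles; "qd": joint speeds; "joint_efforts": joint torques, N m; "eef_pos": TCP position; "ee_rot": TCP orientation; "contact_force": force on the tool from outside, world axes, zero at the start; "torque": the same for the moment, N m; "opening": finger opening in m; "grip_force": force on a finger pad.
Only numpy, scipy, OpenCV 4.12 (cv2) and the standard library are available. Lean on these libraries where they do the work, as an engineer would, in place of code of your own. Each camera call takes 0.05 s, during which the arm holds its last target. There are 200 camera calls.

## Working session

There is one attempt and no reset: what is moved stays moved. The work goes in short steps, Python scripts to look and compute and a shell command to move; the robot and the scene stay as the last step left them, time stands still between calls to the robot, and variables do not carry over. Pictures are saved under pics/ and viewed, at most 10 in all, crops included, and the job is handed in when it is done.

```bash
ls; mkdir -p pics
python3 - <<'E'
from bench import *
import cv2, numpy as np
print(env.pinch_z, env.sense())
ims=[]
for c in("side","top"):
    im=snapshot(c); cv2.imwrite(f"pics/{c}0.png",im[...,::-1])
    m=camera_model(c); print(c,np.round(m["intrinsics"],1).tolist(),np.round(m["R"],3).tolist(),np.round(m["t"],3).tolist())
    for l in("pad","storage_box","staging","rail","wrench_grip","cap_top","seed_tray","pot","bulb_planter","trowel"):
        try: print(c,l,[(np.round(d["extent"]).tolist(),round(d["conf"],2)) for d in look_for(l,c)][:4])
        except Exception as e: print(l,e)
E
```

```text
pics
0.0188 {'time_s': 0.0, 'joints': array([-1.34259721e+00,  3.51228329e-01,  1.65245328e+00,  2.87481052e-05,
        1.13910870e+00, -8.46513040e-02]), 'qd': array([-0.00053582, -0.00199085,  0.00088785, -0.00036548, -0.00194421,
       -0.00071976]), 'joint_efforts': array([-2.99087784e-03, -4.97328007e+01, -2.85265446e+01,  6.97805313e-02,
        2.57233746e-02, -8.94774303e-05]), 'eef_pos': array([ 0.16919693, -0.52294838,  0.21809467]), 'ee_rot': array([-5.98220259e-04,  9.87791265e-01,  1.55782088e-01, -2.99250081e-05]), 'contact_force': array([-0.64562221, -0.19043064,  0.2343696 ]), 'torque': array([0.01446774, 0.03669905, 0.03191859]), 'grip_force': 0.0, 'opening': 0.09308421318935119}
side [[506.0, 0.0, 324.4], [0.0, 506.0, 194.2], [0.0, 0.0, 1.0]] [[0.975, -0.222, -0.002], [-0.117, -0.507, -0.854], [0.188, 0.833, -0.521]] [-0.536, 0.155, 1.123]
side pad [([225.0, 330.0, 253.0, 364.0], 0.89), ([290.0, 276.0, 330.0, 312.0], 0.76), ([226.0, 276.0, 256.0, 310.0], 0.73)]
side storage_box [([277.0, 266.0, 362.0, 366.0], 0.85)]
side staging [([281.0, 61.0, 445.0, 285.0], 0.73
[... 831 characters left out ...]
, 0.7), ([419.0, 277.0, 434.0, 286.0], 0.55), ([306.0, 172.0, 320.0, 237.0], 0.52)]
top storage_box [([392.0, 209.0, 458.0, 260.0], 0.61), ([307.0, 166.0, 323.0, 237.0], 0.17)]
top staging [([234.0, 122.0, 388.0, 165.0], 0.71), ([217.0, 121.0, 404.0, 233.0], 0.63)]
top rail [([234.0, 119.0, 388.0, 166.0], 0.84), ([303.0, 166.0, 314.0, 171.0], 0.24)]
top wrench_grip [([311.0, 174.0, 318.0, 235.0], 0.69)]
top cap_top [([305.0, 165.0, 315.0, 172.0], 0.48)]
top seed_tray [([194.0, 199.0, 255.0, 246.0], 0.7)]
top pot [([176.0, 135.0, 222.0, 194.0], 0.59)]
top bulb_planter [([435.0, 154.0, 473.0, 180.0], 0.83), ([389.0, 206.0, 461.0, 259.0], 0.23)]
top trowel [([269.0, 112.0, 309.0, 125.0], 0.68)]
```

View pics/side0.png

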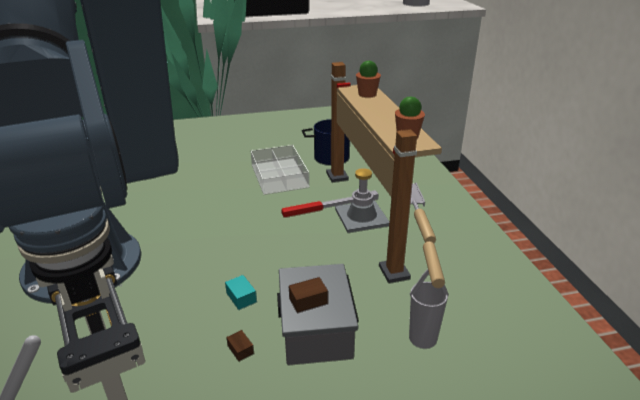

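View pics/top0.png

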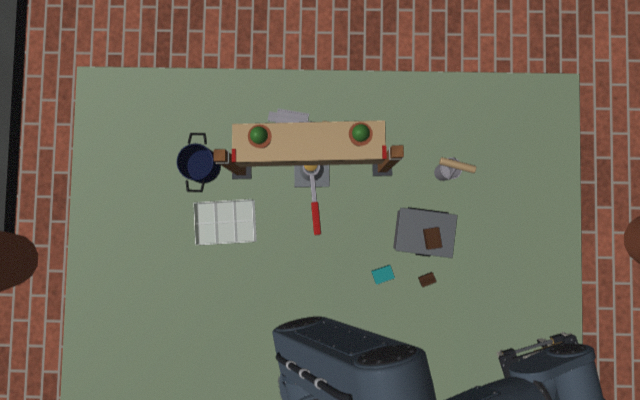

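The candidates for the pad, by side-view pixel, are:
- dark brown block on the grey box lid at (308,294)
- turquoise block on the bench at (241,291)
- small dark block on the bench at (240,345)

I choose the one on the lid, since it is larger, dark and on the box. The jack cap is at (363,174) and the wrench grip at (302,209).

```bash
cat > h.py <<'E'
from bench import *
import numpy as np, cv2
from scipy.optimize import minimize
from scipy.spatial.transform import Rotation as Ro
def proj(m,X):
    c=np.atleast_2d(X)@np.array(m["R"]).T+m["t"]; p=c@np.array(m["intrinsics"]).T; return p[:,:2]/p[:,2:]
def ray(m,uv,z):
    R=np.array(m["R"]);d=R.T@np.linalg.inv(m["intrinsics"])@np.array([*uv,1.]);C=-R.T@m["t"];return C+d*(z-C[2])/d[2]
def box(x,y,yaw,z0,d):
    P=np.array([[a,b,c] for a in(-.5,.5) for b in(-.5,.5) for c in(0,1)])*d
    return Ro.from_euler("z",yaw).apply(P)+[x,y,z0]
def sil(m,P):
    im=np.zeros((400*4,640*4),np.uint8);h=cv2.convexHull(((proj(m,P)+.5)*4).astype(np.float32)).astype(int);cv2.fillPoly(im,[h],1)
    return cv2.resize(im.astype(np.float32),(640,400),interpolation=cv2.INTER_AREA)
def fit(views,z0,d,x0):
    def cost(p): 
        c=0
        for m,M in views:
            s=sil(m,box(*p[:2],p[2],z0,d)); c+=1-np.minimum(s,M).sum()/np.maximum(s,M).sum()
        return c
    S=np.array([x0]+[np.array(x0)+e for e in np.diag([.01,.01,.2])])
    r=minimize(cost,x0,method="Nelder-Mead",options=dict(initial_simplex=S,xatol=1e-4,fatol=1e-4)); return r.x,r.fun
E
python3 - <<'E'
from h import *
V={}
M={c:camera_model(c) for c in("side","top")}
I={c:snapshot(c) for c in M}
cv2.imwrite("pics/crop1.png",cv2.resize(np.hstack([I["side"][255:375,200:380],I["top"][200:320,340:520]])[...,::-1],None,fx=2.2,fy=2.2,interpolation=2))
def pick(l,c,uv):
    for d in masks_of(l,c):
        e=d["extent"]
        if e[0]-3<=uv[0]<=e[2]+3 and e[1]-3<=uv[1]<=e[3]+3 and e[2]-e[0]<150: return d["region"].astype(np.float32)
    print("miss",l,c)
v=[(M["side"],pick("pad","side",(308,294))),(M["top"],pick("pad","top",(433,238)))]
x0=ray(M["top"],(433,238),.119)
print("pad",x0,ray(M["side"],(308,288),.119))
v=[a for a in v if a[1] is not None]
for vv in (v,v[:1],v[1:]):
  for y in(0,.5): print(fit(vv,.087,[.06,.042,.032],[x0[0],x0[1],y]))
v=[(M["side"],pick("storage_box","side",(318,320))),(M["top"],pick("storage_box","top",(425,232)))]
v=[a for a in v if a[1] is not None]; print("box",fit(v,0,[.128,.168,.087],[x0[0],x0[1],0.]))
# posts tops
for uv in((221,156),(397,152)): print("post",ray(M["top"],uv,.33))
for c,uv in(("side",(302,209)),("top",(316,205))):
    g=pick("wrench_grip",c,uv)
    if g is not None: 
        r=I[c].astype(int); red=(g>0)&(r[...,0]>2*r[...,1])&(r[...,0]>90); ys,xs=np.nonzero(red); print("grip",c,ray(M[c],((xs.min()+xs.max())/2,(ys.min()+ys.max())/2),.062),len(xs))
ys,xs=np.nonzero(pick("cap_top","side",(363,180))); print("cap",xs.min(),xs.max(),ys.min()); 
y=I["side"].astype(int);Y=(y[...,0]>120)&(y[...,2]<70)&(y[...,1]>80);Y[:160]=0;Y[185:]=0;Y[:,:350]=0;Y[:,377:]=0
ys,xs=np.nonzero(Y);print("brass",xs.min(),xs.max(),ys.min(),ys.max(),ray(M["side"],((xs.min()+xs.max())/2,(ys.min()+ys.max())/2),.130))
E
```

```text
miss pad top
pad [ 0.44753585 -0.31557101  0.119     ] [ 0.44807457 -0.31987725  0.119     ]
(array([ 0.44870318, -0.3178244 ,  0.1229647 ]), np.float64(0.06542474031448364))
(array([ 0.44881738, -0.31777164,  0.11186807]), np.float64(0.06472527980804443))
(array([ 0.44870318, -0.3178244 ,  0.1229647 ]), np.float64(0.06542474031448364))
(array([ 0.44881738, -0.31777164,  0.11186807]), np.float64(0.06472527980804443))
(array([ 0.44753585, -0.31557101,  0.        ]), np.float64(0.0))
(array([ 0.44753585, -0.31557101,  0.5       ]), np.float64(0.0))
box (array([ 0.46393376, -0.30269677, -0.10484403]), np.float64(0.4074048399925232))
post [0.6416641  0.25380623 0.33      ]
post [ 0.65898216 -0.17959987  0.33      ]
grip side [0.50094603 0.02481808 0.062     ] 193
grip top [0.49959122 0.02244352 0.062     ] 207
cap 355 371 169
brass 356 371 169 176 [0.65447184 0.0371802  0.13      ]
```

View pics/crop1.png

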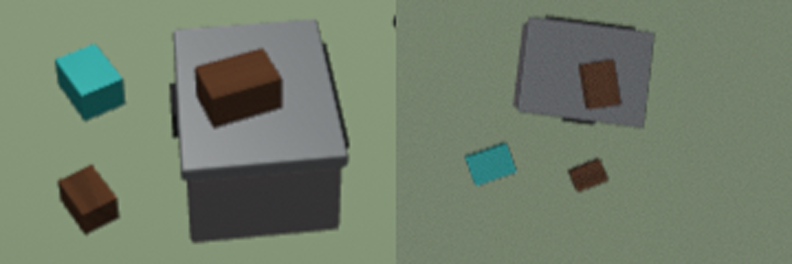

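The lid block is clearly the larger dark one, and the small dark and turquoise blocks stand on the bench. It fits as a 60x42x32 mm block at (0.449,-0.318), yaw 0.12.

```bash
cat >> h.py <<'E'
def lean(psi,a):
    c,s=np.cos(psi),np.sin(psi); z=np.array([np.sin(a)*c,np.sin(a)*s,-np.cos(a)]); x=np.array([np.cos(a)*c,np.cos(a)*s,np.sin(a)])
    return np.column_stack([x,np.cross(z,x),z])
def now():
    s=env.sense();q=s["ee_rot"];return np.array(s["eef_pos"]),Ro.from_quat([*q[1:],q[0]]).as_matrix(),s
def rel(p,R,base=None):
    p0,R0=base or now()[:2]
    return np.round(np.r_[Ro.from_matrix(R0.T@R).as_rotvec(),R0.T@(np.array(p)-p0)],4).tolist()
E
python3 - <<'E'
from h import *
R=lean(.115,np.radians(40)); G=np.array([.4487-.012*np.cos(.115),-.3178-.012*np.sin(.115),.110])
T=G+.0188*R[:,2]
print(T,T-.12*R[:,2],rel(T-.12*R[:,2],R));
E
```

```text
[ 0.44878385 -0.31779031  0.09559836] [ 0.37215883 -0.32664124  0.1875237 ] [-0.069, 0.6958, 0.1897, 0.2536, -0.1247, 0.0311]
```

```bash
python3 -m crank '[[-0.012,0.12,0.03,0.04,-0.02,-0.03,1],[-0.023,0.23,0.06,0.08,-0.04,-0.03,1],[-0.035,0.35,0.09,0.12,-0.06,-0.02,1],[-0.046,0.46,0.125,0.16,-0.08,-0.01,1],[-0.058,0.58,0.16,0.195,-0.10,0.005,1],[-0.069,0.69,0.19,0.23,-0.115,0.02,1],[-0.069,0.696,0.19,0.2536,-0.1247,0.0311,1],[-0.069,0.696,0.19,0.2536,-0.1247,0.0311,1],[-0.069,0.696,0.19,0.2536,-0.1247,0.0311,1]]'
python3 - <<'E'
from h import *
p,Rn,s=now(); m=camera_model("wrist"); im=snapshot("wrist"); print(p,np.round(s["joints"],2))
R=lean(.115,np.radians(40)); G=np.array([.4487-.012*np.cos(.115),-.3178-.012*np.sin(.115),.110]); T=G+.0188*R[:,2]
P=box(.4487,-.3178,.115,.087,[.06,.042,.032])
v=im[...,::-1].copy()
for q in proj(m,P): 
    if abs(q).max()<2000: cv2.circle(v,tuple(int(a) for a in q),3,(0,255,0),-1)
cv2.imwrite("pics/w1.png",v)
for d in masks_of("pad","wrist")[:3]:
    print(d["extent"],d["conf"]); 
    f=fit([(m,d["region"].astype(np.float32))],.087,[.06,.042,.032],[.4487,-.3178,.115]); print(f)
print(rel(T,R))
E
```

```text
time_s: 2.3
eef_pos: [0.3729, -0.3248, 0.1867]
ee_rot: [-0.021, 0.938, 0.055, 0.341]
contact_force: [0.4, -0.1, -0.2]
opening: 0.0932
grip_force: 0.0
[ 0.37285077 -0.32475095  0.18673308] [-1.17  0.23  2.12  0.97  0.85 -0.4 ]
[301.5, 156.0, 352.6, 232.4] 0.83
(array([ 0.44954645, -0.31588596,  0.17776218]), np.float64(0.0653335452079773))
[293.1, 346.2, 343.5, 368.8] 0.61
(array([ 0.4487, -0.3178,  0.115 ]), np.float64(1.0))
[156.2, 293.5, 163.6, 303.6] 0.38
(array([ 0.4487, -0.3178,  0.115 ]), np.float64(1.0))
[0.0006, -0.0001, 0.0013, -0.0005, -0.0009, 0.1205]
```

View pics/w1.png

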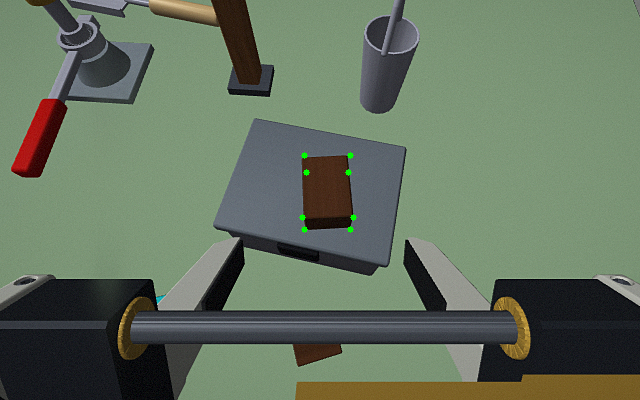

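The wrist view shows the pad (328,192) between the open fingers, and the projected model matches it to about 2 mm. I go in.

Run:
```python
from h import *
R=lean(.15,np.radians(40)); G=np.array([.4492-.012*np.cos(.15),-.3168-.012*np.sin(.15),.110]); T=G+.0188*R[:,2]
print(rel(T,R))
```

```text
[0.0231, -0.0001, -0.0255, 0.0, -0.0018, 0.1209]
```

```bash
python3 -m crank '[[0.023,0,-0.0255,0,-0.0018,0.03,1],[0.023,0,-0.0255,0,-0.0018,0.06,1],[0.023,0,-0.0255,0,-0.0018,0.09,1],[0.023,0,-0.0255,0,-0.0018,0.11,1],[0.023,0,-0.0255,0,-0.0018,0.121,1],[0.023,0,-0.0255,0,-0.0018,0.121,0.6],[0.023,0,-0.0255,0,-0.0018,0.121,0.3],[0.023,0,-0.0255,0,-0.0018,0.121,0.2],[0.023,0,-0.0255,0,-0.0018,0.121,0.2],[0.023,0,-0.0255,0,-0.0018,0.121,0.2]]'
```

```text
time_s: 3.23
eef_pos: [0.449, -0.3167, 0.0958]
ee_rot: [-0.025, 0.937, 0.07, 0.341]
contact_force: [-0.6, 0.2, 0.1]
opening: 0.064
grip_force: 0.0
```

```bash
python3 -m crank '[[0,0,0,0,0,0,0.2],[0,0,0,0,0,0,0.2],[0,0,0,0,0,0,0.2],[0,0,0,0,0,0,0.2],[0,0,0,0,0,0,0.2],[0,0,0,0,0,0,0.2]]'
```

```text
time_s: 3.73
eef_pos: [0.4493, -0.316, 0.0951]
ee_rot: [-0.026, 0.937, 0.07, 0.341]
contact_force: [-3.4, -0.6, 4.0]
opening: 0.0415
grip_force: 30.0
```

Run:
```python
from h import *
p,R,s=now()
e=Ro.from_matrix(R).as_matrix(); psi=np.arctan2(R[1,0],R[0,0]); print("psi",psi,"lean",np.degrees(np.arcsin(R[2,0])))
# pad in tool frame: 
c=np.array([.4492,-.3165,.087]); off=R.T@(c-p); off[1]=0; np.save("off.npy",off); print("off",off)
R1=lean(.04,np.radians(40)); ax=np.array([.652,.037,0])
b=(p,R)
print("lift",rel(p+[0,0,.11],R,b))
for d,z in((.13,.190),): 
    t=ax-d*np.array([np.cos(.04),np.sin(.04),0])+[0,0,z]; print(rel(t-R1@off,R1,b),t-R1@off)
```

```text
psi 0.1480779478405039 lean 40.02422443792391
off [-0.00531334  0.          0.00605853]
lift [0.0, 0.0, 0.0, 0.0707, -0.0001, -0.0842]
[-0.0708, -0.0004, 0.0828, 0.1608, -0.3333, 0.001] [0.52227975 0.03180842 0.19805645]
```

```bash
python3 -m crank '[[0,0,0,0.025,0,-0.03,0.2],[0,0,0,0.05,0,-0.06,0.2],[0,0,0,0.071,0,-0.084,0.2],[-0.01,0,0.012,0.085,-0.035,-0.075,0.2],[-0.02,0,0.024,0.095,-0.07,-0.066,0.2],[-0.03,0,0.036,0.105,-0.105,-0.057,0.2],[-0.04,0,0.048,0.115,-0.14,-0.048,0.2],[-0.05,0,0.06,0.125,-0.175,-0.039,0.2],[-0.06,0,0.072,0.135,-0.21,-0.03,0.2],[-0.0708,0,0.0828,0.143,-0.245,-0.022,0.2]]'
python3 -m crank '[[0,0,0,0.005,-0.025,0.007,0.2],[0,0,0,0.010,-0.055,0.014,0.2],[0,0,0,0.018,-0.087,0.022,0.2],[0,0,0,0.018,-0.087,0.022,0.2],[0,0,0,0.018,-0.087,0.022,0.2]]'
python3 - <<'E'
from h import *
p,R,s=now(); off=np.load("off.npy"); print("pad at",p+R@off, "psi",np.arctan2(R[1,0],R[0,0]),s["opening"],s["grip_force"],np.round(s["joints"],2))
m=camera_model("wrist"); im=snapshot("wrist"); v=im[...,::-1].copy()
P=Ro.from_matrix(R@lean(0,np.radians(40)).T).apply(box(0,0,0,0,[.06,.042,.032]))+p+R@off
for X,c in((P,(0,255,0)),([[.652,.037,.135],[.5,.0236,.069]],(255,0,255))):
    for q in proj(m,X):
        if abs(q).max()<2000: cv2.circle(v,tuple(int(a) for a in q),3,c,-1)
cv2.imwrite("pics/w2.png",v)
E
```

```text
time_s: 4.57
eef_pos: [0.5073, -0.0578, 0.2043]
ee_rot: [-0.007, 0.939, 0.018, 0.343]
contact_force: [1.3, -1.3, -1.9]
opening: 0.0419
grip_force: 30.0
time_s: 4.98
eef_pos: [0.5318, 0.0309, 0.1985]
ee_rot: [-0.008, 0.94, 0.02, 0.342]
contact_force: [-0.3, -0.9, -1.0]
opening: 0.0418
grip_force: 30.0
pad at [0.53163929 0.03090593 0.19039426] psi 0.04110071194179573 0.041816323985237304 29.998962879180908 [-0.07  0.13  2.2   0.55  0.14  0.94]
```

View pics/w2.png

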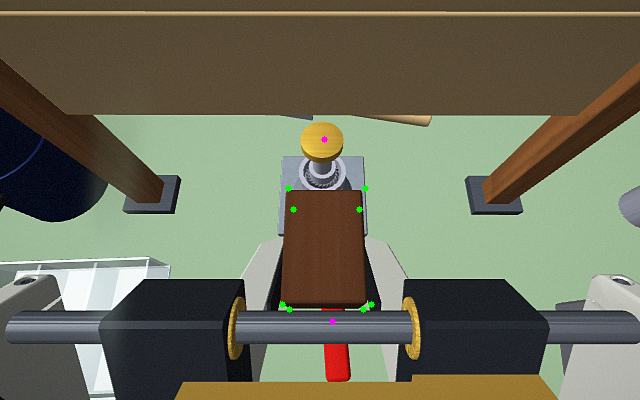

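The wrist view shows the pad (322,248) held square, and the brass cap (322,140) 2 px left of the predicted point. The rail's lower edge is level at row 114, so the yaw is right. Next I refine the cap from this picture.

Run:
```python
from h import *
m=camera_model("wrist"); a=snapshot("wrist").astype(int)
B=(a[...,0]>100)&(a[...,0]-a[...,2]>70)&(a[...,0]-a[...,1]<90); B[:100]=0;B[175:]=0;B[:,:285]=0;B[:,360:]=0
ys,xs=np.nonzero(B); print(xs.min(),xs.max(),ys.min(),ys.max())
t=np.linspace(0,6.283,60)
for x,y in((.652,.037),(.656,.037),(.652,.041)):
    P=np.array([[x+r*np.cos(u),y+r*np.sin(u),.135-60e-3+np.sqrt(.0036-r*r)] for u in t for r in(0,.01,.02)]); q=proj(m,P); print(x,y,q.min(0),q.max(0))
# pad top-face far edge / sides in image
p,R,s=now(); off=np.load("off.npy")
D=(a[...,0]<130)&(a[...,0]>1.5*a[...,1])&(a[...,0]>35); 
for r in(200,230,260,285): 
    x=np.nonzero(D[r,240:420])[0]+240; print(r,x.min(),x.max())
c=np.nonzero(D[170:320,322])[0]+170; print("rows",c.min(),c.max())
for k in((30,-21,32),(30,21,32),(-30,-21,32),(-30,21,32),(-30,-21,0),(-30,21,0)): 
    Q=R@lean(0,np.radians(40)).T@(np.array(k)/1e3)+p+R@off; print(k,proj(m,Q).round(1))
```

```text
299 342 121 160
0.652 0.037 [301.60353757 123.28834618] [344.94377927 160.03629656]
0.656 0.037 [301.90418968 119.82520549] [345.01339246 156.18166815]
0.652 0.041 [297.27908315 123.14129764] [340.59906811 159.87232859]
200 286 361
230 284 362
260 282 364
285 281 366
rows 190 304
(30, -21, 32) [[366.8 188.9]]
(30, 21, 32) [[289.7 188.9]]
(-30, -21, 32) [[373.7 304.5]]
(-30, 21, 32) [[284.3 304.5]]
(-30, -21, 0) [[365.4 309.5]]
(-30, 21, 0) [[290.9 309.5]]
```

```bash
python3 -m crank '[[0,0,0,-0.002,0,0.02,0.2],[0,0,0,-0.003,0,0.04,0.2],[0,0,0,-0.004,0,0.059,0.2],[0,0,0,-0.004,0,0.059,0.2],[0,0,0,-0.004,0,0.059,0.2]]'
python3 - <<'E'
from h import *
m=camera_model("wrist"); I=snapshot("wrist"); a=I.astype(int); cv2.imwrite("pics/w3.png",I[...,::-1])
p,R,s=now(); off=np.load("off.npy"); print("pad",p+R@off)
B=(a[...,0]>100)&(a[...,0]-a[...,2]>70)&(a[...,0]-a[...,1]<90);B[:,:285]=0;B[:,370:]=0;B[250:]=0
n,l,st,_=cv2.connectedComponentsWithStats(B.astype(np.uint8)); print("brass",[x.tolist() for x in st[1:] if x[4]>100])
t=np.linspace(0,6.283,60)
for x,y in((.654,.037),):
    P=np.array([[x+r*np.cos(u),y+r*np.sin(u),.135-60e-3+np.sqrt(.0036-r*r)] for u in t for r in(0,.01,.02)]); q=proj(m,P); print(x,y,q.min(0),q.max(0))
D=(a[...,0]<130)&(a[...,0]>1.5*a[...,1])&(a[...,0]>35); 
for r in(200,230,260,285): 
    x=np.nonzero(D[r,240:420])[0]+240; print(r,x.min(),x.max())
c=np.nonzero(D[170:320,322])[0]+170; print("rows",c.min(),c.max())
E
```

```text
time_s: 5.5
eef_pos: [0.5639, 0.0283, 0.1554]
ee_rot: [-0.009, 0.939, 0.019, 0.343]
contact_force: [-0.3, 0.3, -0.7]
opening: 0.0417
grip_force: 30.0
pad [0.5639677  0.02817469 0.14634831]
brass [[290, 121, 53, 48, 1925]]
0.654 0.037 [293.18146303 121.6356087 ] [345.7966972  166.33996787]
200 286 361
230 284 362
260 283 364
285 281 366
rows 190 310
```

View pics/w3.png

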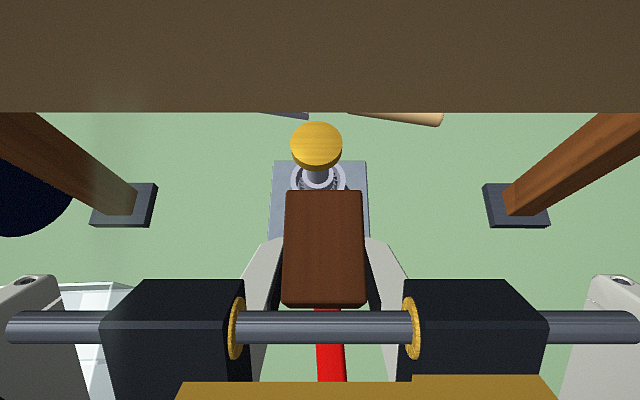

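The cap is at (316,144) and the pad is square at (323,248), with the pad's top just below the rail's edge. Corrected for camera bias, the axis is at about (0.6548,0.0368).

```bash
python3 -m crank '[[0,0,0,0,0,0,0.2],[0,0,0,0,0,0,0.2]]'
cat > tgt.py <<'E'
from h import *
import sys
p,R,s=now(); off=np.load("off.npy"); R1=lean(.041,np.radians(40)); ax=np.array([.6548,.0368,0])
print("pad",p+R@off,"psi",np.arctan2(R[1,0],R[0,0]),"lean",np.degrees(np.arcsin(R[2,0])),"roll",R[2,1])
for d,z in((.085,.1405),(.04,.1405),(0,.1405),(0,.136)): print(d,z,rel(ax-d*np.array([np.cos(.041),np.sin(.041),0])+[0,0,z]-R1@off,R1))
E
python3 tgt.py
```

```text
time_s: 5.72
eef_pos: [0.5635, 0.029, 0.1559]
ee_rot: [-0.01, 0.939, 0.019, 0.343]
contact_force: [-1.3, -0.4, -1.0]
opening: 0.0421
grip_force: 30.0
pad [0.56333345 0.0289937  0.14780038] psi 0.03924583655278389 lean 40.07445608066437 roll -0.004605390045304742
0.085 0.1405 [-0.0049, -0.0013, -0.0013, 0.0004, -0.004, 0.0099]
0.04 0.1405 [-0.0049, -0.0013, -0.0013, 0.0349, -0.0039, 0.0389]
0 0.1405 [-0.0049, -0.0013, -0.0013, 0.0655, -0.0039, 0.0647]
0 0.136 [-0.0049, -0.0013, -0.0013, 0.0626, -0.0038, 0.0681]
```

```bash
cat >> h.py <<'E'
def avg(n=6):
    ps=[];rs=[]
    for i in range(n):
        p,R,s=now(); ps.append(p); rs.append(R); snapshot("wrist")
    return np.mean(ps,0),Ro.from_matrix(rs).mean().as_matrix(),np.std(ps,0)
E
sed -i 's/^p,R,s=now()/p,R,sd=avg(); print("sd",sd)/; s/,R1))$/,R1,(p,R)))/' tgt.py
python3 -m crank '[[-0.005,0,0,0.0004,-0.004,0.008,0.2],[-0.005,0,0,0.0004,-0.004,0.008,0.2],[-0.005,0,0,0.0004,-0.004,0.008,0.2],[-0.005,0,0,0.0004,-0.004,0.008,0.2]]'
python3 tgt.py
```

```text
time_s: 6.05
eef_pos: [0.5687, 0.0316, 0.15]
ee_rot: [-0.01, 0.939, 0.02, 0.343]
contact_force: [0.2, 0.4, -0.1]
opening: 0.0418
grip_force: 30.0
sd [4.55139809e-05 4.68357827e-05 7.63720360e-05]
pad [0.56857716 0.03166556 0.14184109] psi 0.040066807312333676 lean 40.18231414427126 roll -0.004834732784565339
0.085 0.1405 [-0.0057, -0.0032, -0.0007, 0.0002, -0.0016, 0.0019]
0.04 0.1405 [-0.0057, -0.0032, -0.0007, 0.0346, -0.0015, 0.031]
0 0.1405 [-0.0057, -0.0032, -0.0007, 0.0651, -0.0014, 0.0568]
0 0.136 [-0.0057, -0.0032, -0.0007, 0.0622, -0.0013, 0.0602]
```

```bash
python3 -m crank '[[-0.003,-0.003,0,0.012,-0.0014,0.011,0.2],[-0.005,-0.003,0,0.025,-0.0014,0.023,0.2],[-0.005,-0.003,0,0.039,-0.0014,0.035,0.2],[-0.005,-0.003,0,0.052,-0.0014,0.046,0.2],[-0.005,-0.003,0,0.061,-0.0014,0.0535,0.2],[-0.005,-0.003,0,0.0651,-0.0014,0.0568,0.2],[-0.005,-0.003,0,0.0651,-0.0014,0.0568,0.2],[-0.005,-0.003,0,0.0651,-0.0014,0.0568,0.2],[-0.005,-0.003,0,0.0651,-0.0014,0.0568,0.2]]'
python3 tgt.py
python3 - <<'E'
from h import *
v=snapshot("side")[80:220,280:450]; cv2.imwrite("pics/s4.png",cv2.resize(v[...,::-1],None,fx=4,fy=4,interpolation=2))
E
```

```text
time_s: 7.1
eef_pos: [0.6542, 0.0371, 0.1478]
ee_rot: [-0.008, 0.94, 0.019, 0.341]
contact_force: [-0.1, -0.3, -0.9]
opening: 0.0418
grip_force: 30.0
sd [1.86087591e-04 4.12688323e-05 1.74651524e-04]
pad [0.65419903 0.03699021 0.1400016 ] psi 0.03970623288888577 lean 39.96693886023085 roll -0.0014135706555020982
0.085 0.1405 [-0.001, 0.0006, -0.001, -0.0644, 0.0002, -0.0546]
0.04 0.1405 [-0.001, 0.0006, -0.001, -0.0299, 0.0002, -0.0257]
0 0.1405 [-0.001, 0.0006, -0.001, 0.0008, 0.0002, -0.0]
0 0.136 [-0.001, 0.0006, -0.001, -0.0021, 0.0002, 0.0034]
```

View pics/s4.png

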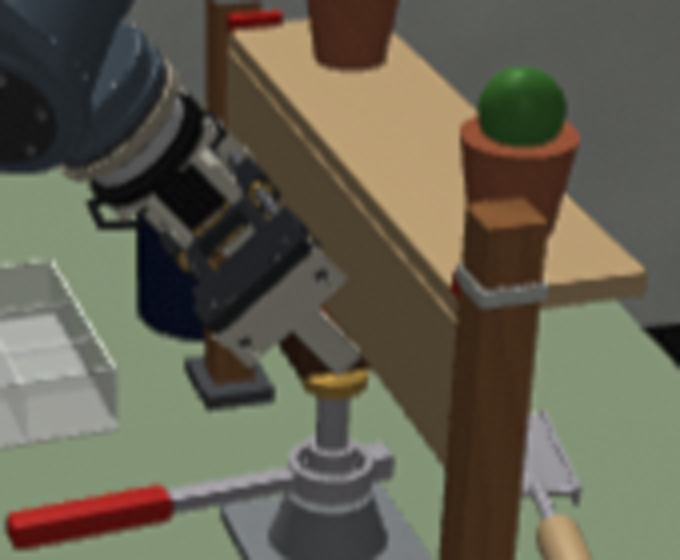

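The side view shows the pad held just over the brass cap (335,380), clear of the rail. I lower it to touch.

```bash
python3 -m crank '[[0,0,0,-0.0001,0,0.0012,0.2],[0,0,0,-0.0008,0,0.002,0.2],[0,0,0,-0.0014,0,0.0027,0.2],[0,0,0,-0.0021,0,0.0034,0.2],[0,0,0,-0.0021,0,0.0034,0.2],[0,0,0,-0.0021,0,0.0034,0.2]]'; python3 tgt.py
```

```text
time_s: 7.95
eef_pos: [0.6556, 0.037, 0.144]
ee_rot: [-0.008, 0.94, 0.019, 0.342]
contact_force: [-0.4, 0.8, -0.9]
opening: 0.0419
grip_force: 30.0
sd [2.10638867e-05 1.89656839e-05 6.73434551e-05]
pad [0.65544223 0.03700245 0.13608846] psi 0.0398555158109516 lean 39.984641292377205 roll -0.001201297451504723
0.085 0.1405 [-0.0008, 0.0003, -0.0009, -0.0628, 0.0002, -0.0584]
0.04 0.1405 [-0.0008, 0.0003, -0.0009, -0.0283, 0.0002, -0.0295]
0 0.1405 [-0.0008, 0.0003, -0.0009, 0.0023, 0.0002, -0.0038]
0 0.136 [-0.0008, 0.0003, -0.0009, -0.0006, 0.0002, -0.0004]
```

No contact yet; I lower another 2 mm.

```bash
python3 -m crank '[[0,0,0,-0.0007,0,0.0002,0.2],[0,0,0,-0.0011,0,0.0005,0.2],[0,0,0,-0.0014,0,0.0009,0.2],[0,0,0,-0.0014,0,0.0009,0.2]]'; python3 tgt.py|sed -n 2p; python3 -c "
from h import *
print(env.sense()['contact_force'])"
```

```text
time_s: 8.58
eef_pos: [0.6553, 0.037, 0.1428]
ee_rot: [-0.007, 0.939, 0.019, 0.342]
contact_force: [-1.7, 0.4, 2.0]
opening: 0.042
grip_force: 30.0
pad [0.65509027 0.03696981 0.13474632] psi 0.03985590521555928 lean 40.01394101408288 roll -0.0011267586611634368
[-1.1725796  -0.95581902  2.89309637]
```

Light contact (about 3 N), so I release.

```bash
python3 -m crank '[[0,0,0,0,0,0,0.47],[0,0,0,0,0,0,0.5],[0,0,0,0,0,0,0.55],[0,0,0,0,0,0,0.65],[0,0,0,0,0,0,0.75],[0,0,0,0,0,0,0.75],[0,0,0,0,0,0,0.75]]'
python3 - <<'E'
from h import *
p,R,s=now(); m=camera_model("wrist"); I=snapshot("wrist"); a=I.astype(int); J=snapshot("side")
cv2.imwrite("pics/r5.png",np.hstack([I[100:330,200:440],cv2.resize(J[130:215,310:399],(240,230),interpolation=2)])[...,::-1])
D=(a[...,0]<130)&(a[...,0]>1.5*a[...,1])&(a[...,0]>35); 
for r in(200,230,260,285): 
    x=np.nonzero(D[r,240:420])[0]+240; print(r,x.min(),x.max())
c=np.nonzero(D[170:320,322])[0]+170; print("rows",c.min(),c.max())
E
```

```text
time_s: 9.47
eef_pos: [0.6551, 0.037, 0.1425]
ee_rot: [-0.008, 0.94, 0.019, 0.342]
contact_force: [-0.1, 0.3, -0.2]
opening: 0.0689
grip_force: 0.0Traceback (most recent call last):
  File "<stdin>", line 6, in <module>
    return umr_minimum(a, axis, None, out, keepdims, initial, where)
ValueError: zero-size array to reduction operation minimum which has no identity
```

View pics/r5.png

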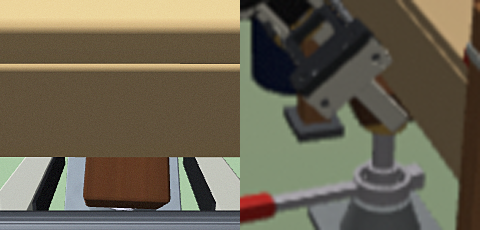

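The pad rests on the cap between the opened fingers; its near edge looks tilted by maybe 2°. I back out along the tool axis and check.

```bash
python3 -m crank '[[0,0,0,0,0,-0.005,0.75],[0,0,0,0,0,-0.02,0.75],[0,0,0,-0.005,0,-0.045,0.75],[0,0,0,-0.015,0,-0.075,0.75],[0,0,0,-0.03,0,-0.10,0.75],[0,0,0,-0.05,0,-0.12,0.75],[0,0,0,-0.07,0,-0.13,0.75],[0,0,0,-0.07,0,-0.13,0.75],[0,0,0,-0.07,0,-0.13,0.75]]'
python3 - <<'E'
from h import *
p,R,s=now(); m=camera_model("wrist"); I=snapshot("wrist"); J=snapshot("side"); ms=camera_model("side")
cv2.imwrite("pics/full6.png",I[...,::-1])
P=box(.6548,.0368,.04,.135,[.06,.042,.032]); q=proj(m,P).round(1); print(q.tolist())
u,v=proj(m,[[.6548,.0368,.15]])[0].astype(int); print(u,v)
v0=max(0,min(v-75,250)); u0=max(0,min(u-110,420))
k=cv2.resize(I[v0:v0+150,u0:u0+220],None,fx=3,fy=3,interpolation=2)
for a in q: cv2.circle(k,(int((a[0]-u0)*3),int((a[1]-v0)*3)),2,(0,255,0),-1)
j=cv2.resize(J[140:200,330:400],(525,450),interpolation=2)
cv2.imwrite("pics/r6.png",cv2.resize(np.hstack([k,j]),(790,300),interpolation=cv2.INTER_AREA)[...,::-1])
E
```

```text
time_s: 10.32
eef_pos: [0.5179, 0.0312, 0.1976]
ee_rot: [-0.008, 0.939, 0.019, 0.342]
contact_force: [0.6, -0.0, 0.8]
opening: 0.07
grip_force: 0.0
[[349.0, 151.6], [351.9, 130.2], [302.0, 151.6], [299.4, 130.3], [347.0, 98.3], [349.5, 73.0], [303.6, 98.3], [301.4, 73.1]]
325 113
```

View pics/r6.png

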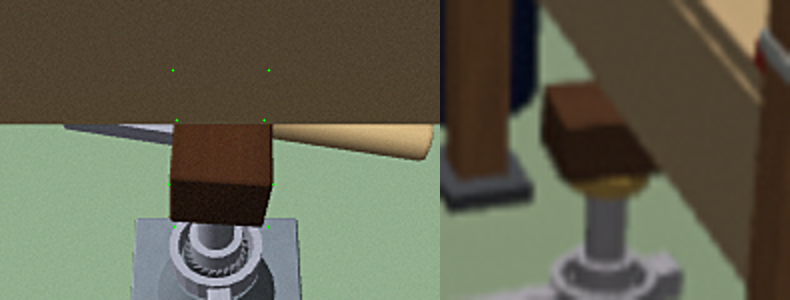

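The pad is balanced, but in the wrist crop its near lower edge drops from (170,221) to (265,226). That is about a 3° tilt to the robot's right. I fit the near face for the tilt.

```bash
cat > tilt.py <<'E'
from h import *
from scipy.optimize import least_squares
def measure(m,I,ax=(.6548,.0368),show=True):
    u,v=proj(m,[[ax[0]-.03,ax[1],.15]])[0]; g=cv2.GaussianBlur(I,(3,3),0).astype(float)
    P=proj(m,box(*ax,.04,.135,[.06,.042,.032])); w=P[:4]; lo=w[w[:,1]>0]
    c0,c1=int(min(P[0,0],P[2,0]))+6,int(max(P[0,0],P[2,0]))-9; rb,rt=P[0,1],P[1,1]
    def sub(sig,r0): # strongest gradient, subpixel
        d=np.abs(np.diff(sig)); k=int(np.argmax(d)); 
        if 0<k<len(d)-1:
            a,b,c=d[k-1:k+2]; k=k+.5*(a-c)/(a-2*b+c)
        return r0+k+.5
    B=[];T=[]
    for c in range(c0,c1):
        r0=int(rb)-8; B.append(sub(g[r0:r0+16,c,1]-g[r0:r0+16,c,0]*.7,r0)+.5)
        r0=int(rt)-8; T.append(sub(g[r0:r0+14,c].sum(1),r0)+.5)
    x=np.arange(c0,c1)+.5; out=[]
    for L in(B,T):
        L=np.array(L); k=abs(L-np.median(L))<3; f=np.polyfit(x[k],L[k],1); k2=abs(L-np.polyval(f,x))<1; f=np.polyfit(x[k2],L[k2],1); out.append((f[0],np.polyval(f,x.mean()),k2.sum()))
    S=[]
    for r in range(int(rt)+4,int(rb)-5):
        row=g[r,:,1]-g[r,:,0]*.7; a,b=int(P[0,0]),int(P[2,0]); a,b=min(a,b),max(a,b)
        S.append((sub(row[a-8:a+8],a-8)+.5,sub(row[b-8:b+8],b-8)+.5))
    return x.mean(),out,np.median(S,0)
if __name__=="__main__":
    m=camera_model("wrist"); I=snapshot("wrist")
    xm,o,S=measure(m,I); print("bottom",o[0],"top edge",o[1],"sides",S)
    def pred(th):
        rx,ry=th; X=box(0,0,.04,0,[.06,.042,.032]); Rm=Ro.from_rotvec([rx,ry,0]).as_matrix(); n=Rm[:,2]
        C=np.array([.6548,.0368,.075]); 
        # contact C+60mm n ; pad bottom centre offset from contact, rolled: d=44*tilt, contact in pad moved 60*tilt
        o=C+.06*n-.016*np.array([n[0],n[1],0]); P=X@Rm.T+o; q=proj(m,P); near=q[:4]
        lb=np.polyfit(q[[0,2],0],q[[0,2],1],1); lt=np.polyfit(q[[1,3],0],q[[1,3],1],1)
        return lb[0],np.polyval(lb,xm),lt[0],np.polyval(lt,xm),q[[0,2],0].mean()
    for th in((0,0),(.05,0),(-.05,0),(0,.05),(0,-.05)): print(th,np.round(pred(th),3),"h",pred(th)[1]-pred(th)[3])
E
python3 tilt.py
```

```text
bottom (np.float64(0.07074268318132901), np.float64(151.85213048966673), np.int64(32)) top edge (np.float64(0.07509226442952366), np.float64(131.3695390781706), np.int64(32)) sides [299.89270498 349.24231751]
(0, 0) [-1.00000e-03  1.52951e+02 -1.00000e-03  1.31698e+02  3.25404e+02] h 21.253004410374075
(0.05, 0) [2.60000e-02 1.52988e+02 2.90000e-02 1.31770e+02 3.27783e+02] h 21.217321811120428
(-0.05, 0) [-2.70000e-02  1.52874e+02 -3.00000e-02  1.31516e+02  3.23020e+02] h 21.358126608458463
(0, 0.05) [1.00000e-03 1.49941e+02 1.00000e-03 1.26669e+02 3.25502e+02] h 23.271906219254433
(0, -0.05) [-1.00000e-03  1.55967e+02 -2.00000e-03  1.36823e+02  3.25308e+02] h 19.143562086051162
```

Roll is about 3.3°, so the pad sits about 2.5 mm too far right. Pitch is only about 1°. I regrasp, lift a little, shift 2.5 mm left and release again.

```bash
python3 -m crank '[[0,0,0,0.02,0,0.01,0.75],[0,0,0,0.04,0,0.03,0.75],[0,0,0,0.055,0,0.055,0.75],[0,0,0,0.065,0,0.085,0.75],[0,0,0,0.07,0,0.11,0.75],[0,0,0,0.07,0,0.125,0.75],[0,0,0,0.07,0,0.13,0.75],[0,0,0,0.07,0,0.13,0.75],[0,0,0,0.07,0,0.13,0.6],[0,0,0,0.07,0,0.13,0.5]]'
python3 -m crank '[[0,0,0,0,0,0,0.3],[0,0,0,0,0,0,0.2],[0,0,0,0,0,0,0.2],[0,0,0,0,0,0,0.2],[0,0,0,0,0,0,0.2],[0,0,0,0,0,0,0.2],[0,0,0,0,0,0,0.2]]'; python3 tgt.py | sed -n 2p
```

```text
time_s: 11.3
eef_pos: [0.6553, 0.037, 0.1429]
ee_rot: [-0.008, 0.939, 0.019, 0.342]
contact_force: [0.4, 0.5, -0.7]
opening: 0.0606
grip_force: 0.0
time_s: 11.88
eef_pos: [0.6553, 0.037, 0.143]
ee_rot: [-0.008, 0.939, 0.019, 0.342]
contact_force: [-3.7, 1.0, 5.4]
opening: 0.0425
grip_force: 29.6
pad [0.65511711 0.0369971  0.13495728] psi 0.039946500871693436 lean 40.029870743592625 roll -0.0011067321414581534
```

```bash
python3 -m crank '[[0,0,0,0.0013,0,-0.0015,0.2],[0,0,0,0.0017,-0.0013,-0.0013,0.2],[0,0,0,0.0018,-0.0025,-0.0011,0.2],[0,0,0,0.0018,-0.0025,-0.0011,0.2],[0,0,0,0.0018,-0.0025,-0.0011,0.2],[0,0,0,0.0012,-0.0025,-0.0004,0.2],[0,0,0,0.0007,-0.0025,0.0002,0.2],[0,0,0,0.0007,-0.0025,0.0002,0.2],[0,0,0,0.0007,-0.0025,0.0002,0.2]]'; python3 tgt.py | sed -n 2p
```

```text
time_s: 12.93
eef_pos: [0.6559, 0.0395, 0.1431]
ee_rot: [-0.007, 0.939, 0.019, 0.342]
contact_force: [-0.5, 1.6, 2.0]
opening: 0.0422
grip_force: 29.6
pad [0.65571141 0.03946554 0.13506696] psi 0.0398229141577173 lean 40.01995766207351 roll -0.001105398686275268
```

```bash
python3 -m crank '[[0,0,0,0,0,0,0.47],[0,0,0,0,0,0,0.5],[0,0,0,0,0,0,0.55],[0,0,0,0,0,0,0.65],[0,0,0,0,0,0,0.75],[0,0,0,0,0,0,0.75],[0,0,0,0,0,0,0.75],[0,0,0,0,0,-0.003,0.75],[0,0,0,0,0,-0.010,0.75],[0,0,0,0,0,-0.025,0.75]]'
python3 -m crank '[[0,0,0,-0.005,0.001,-0.02,0.75],[0,0,0,-0.015,0.002,-0.05,0.75],[0,0,0,-0.03,0.0025,-0.075,0.75],[0,0,0,-0.05,0.0025,-0.095,0.75],[0,0,0,-0.07,0.0025,-0.105,0.75],[0,0,0,-0.07,0.0025,-0.105,0.75],[0,0,0,-0.07,0.0025,-0.105,0.75],[0,0,0,-0.07,0.0025,-0.105,0.75]]'
sed -i 's/^    xm,o,S=m/    cv2.imwrite("pics\/t.png",cv2.resize(np.hstack([I[60:200,250:400],cv2.resize(snapshot("side")[140:200,330:394],(150,140),interpolation=2)]),None,fx=2.6,fy=2.6,interpolation=2)[...,::-1])\n    xm,o,S=m/' tilt.py
python3 tilt.py|head -2
```

```text
time_s: 14.07
eef_pos: [0.6393, 0.0388, 0.1613]
ee_rot: [-0.008, 0.94, 0.019, 0.341]
contact_force: [-1.2, -1.0, -0.9]
opening: 0.0698
grip_force: 0.0
time_s: 14.73
eef_pos: [0.5197, 0.0312, 0.1981]
ee_rot: [-0.007, 0.939, 0.019, 0.342]
contact_force: [0.4, 0.6, 1.0]
opening: 0.0693
grip_force: 0.0
bottom (np.float64(-0.07280393355144958), np.float64(151.2378590634662), np.int64(32)) top edge (np.float64(-0.08056467722896707), np.float64(129.02075381182834), np.int64(32)) sides [296.93208865 345.9638404 ]
(0, 0) [-1.00000e-03  1.53722e+02 -1.00000e-03  1.32569e+02  3.25391e+02] h 21.15259273813564
```

View pics/t.png

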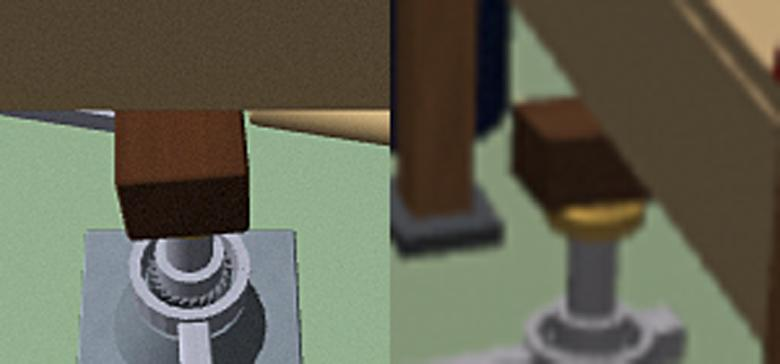

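Now it leans about as much the other way: the near edge rises to the right, (125,238) to (247,232), and pitch is slightly positive. The balance point is midway, so I regrasp, shift 1.25 mm right and 0.35 mm back, and release.

```bash
python3 -m crank '[[0,0,0,0.02,-0.001,0.01,0.75],[0,0,0,0.04,-0.001,0.03,0.75],[0,0,0,0.055,-0.001,0.055,0.75],[0,0,0,0.065,-0.0013,0.085,0.75],[0,0,0,0.07,-0.0013,0.11,0.75],[0,0,0,0.07,-0.0013,0.125,0.75],[0,0,0,0.07,-0.0013,0.13,0.75],[0,0,0,0.07,-0.0013,0.13,0.6],[0,0,0,0.07,-0.0013,0.13,0.4],[0,0,0,0.07,-0.0013,0.13,0.2]]'
python3 -m crank '[[0,0,0,0,0,0,0.2],[0,0,0,0,0,0,0.2],[0,0,0,0,0,0,0.2],[0,0,0,0,0,0,0.2],[0,0,0,0,0,0,0.2],[0,0,0,0.0013,0,-0.0015,0.2],[0,0,0,0.0013,0,-0.0015,0.2],[0,0,0,0.0013,0,-0.0015,0.2]]'; python3 tgt.py | sed -n 2p
```

```text
time_s: 15.67
eef_pos: [0.6558, 0.0383, 0.1431]
ee_rot: [-0.008, 0.939, 0.019, 0.342]
contact_force: [0.1, -0.0, 1.1]
opening: 0.0545
grip_force: 0.0
time_s: 16.33
eef_pos: [0.6557, 0.0383, 0.1448]
ee_rot: [-0.008, 0.94, 0.019, 0.342]
contact_force: [-1.3, -0.0, -0.4]
opening: 0.0423
grip_force: 29.7
pad [0.65548936 0.03829    0.13661597] psi 0.03982256860806615 lean 39.969357795466415 roll -0.001229277967092041
```

```bash
python3 -m crank '[[0,0,0,-0.0008,0,0.0004,0.2],[0,0,0,-0.0013,0,0.001,0.2],[0,0,0,-0.0013,0,0.001,0.2],[0,0,0,-0.0013,0,0.001,0.2],[0,0,0,-0.0013,0,0.001,0.46],[0,0,0,-0.0013,0,0.001,0.48],[0,0,0,-0.0013,0,0.001,0.5],[0,0,0,-0.0013,0,0.001,0.6],[0,0,0,-0.0013,0,0.001,0.75],[0,0,0,-0.0013,0,0.001,0.75]]'
python3 -m crank '[[0,0,0,0,0,0,0.75],[0,0,0,0,0,0,0.75],[0,0,0,0,0,-0.005,0.75],[0,0,0,0,0,-0.02,0.75],[0,0,0,-0.005,0,-0.045,0.75],[0,0,0,-0.02,0.0013,-0.075,0.75],[0,0,0,-0.04,0.0013,-0.10,0.75],[0,0,0,-0.06,0.0013,-0.12,0.75],[0,0,0,-0.07,0.0013,-0.13,0.75],[0,0,0,-0.07,0.0013,-0.13,0.75]]'
python3 tilt.py|head -2
```

```text
time_s: 17.47
eef_pos: [0.6554, 0.0383, 0.1431]
ee_rot: [-0.008, 0.94, 0.019, 0.342]
contact_force: [-0.4, 1.9, 0.9]
opening: 0.0616
grip_force: 0.0
time_s: 18.3
eef_pos: [0.5162, 0.0314, 0.198]
ee_rot: [-0.008, 0.94, 0.019, 0.342]
contact_force: [0.5, 0.5, -0.0]
opening: 0.0697
grip_force: 0.0
bottom (np.float64(-0.04564544937058521), np.float64(147.72502000168842), np.int64(32)) top edge (np.float64(-0.04892905624865808), np.float64(124.85544275047093), np.int64(32)) sides [299.09459459 347.85344828]
(0, 0) [-1.00000e-03  1.50157e+02 -1.00000e-03  1.28735e+02  3.25789e+02] h 21.42180078201855
```

Run:
```python
from h import *; from tilt import measure
m=camera_model("wrist")
for i in range(14):
    t=env.sense()["time_s"]; xm,o,S=measure(m,snapshot("wrist")); print(round(t,2),round(o[0][0],3),round(o[1][0],3),round(o[0][1],2),round(o[0][1]-o[1][1],2),S.round(1))
    look_for("pad","wrist")
```

```text
18.4 -0.046 -0.052 150.82 22.58 [298.6 347.2]
18.5 -0.055 -0.051 151.06 22.46 [298.4 347.2]
18.6 -0.056 -0.062 150.48 22.43 [298.5 347.2]
18.7 -0.053 -0.054 150.01 22.66 [298.8 347.5]
18.8 -0.043 -0.051 149.85 22.8 [299.  347.5]
18.9 -0.041 -0.048 149.75 22.73 [299.  347.4]
19.0 -0.054 -0.053 149.88 22.53 [298.8 347.2]
19.1 -0.051 -0.056 149.81 22.53 [298.8 347.2]
19.2 -0.046 -0.052 149.76 22.64 [299.  347.4]
19.3 -0.045 -0.051 149.75 22.69 [299.  347.4]
19.4 -0.049 -0.06 149.8 22.61 [298.9 347.2]
19.5 -0.052 -0.067 149.82 22.56 [298.8 347.2]
19.6 -0.049 -0.056 149.78 22.64 [298.8 347.3]
19.7 -0.044 -0.05 149.75 22.71 [299.  347.4]
```

```bash
cat > pnp.py <<'E'
from h import *
def edge(g,p0,p1,n=4):
    # refine line p0-p1: subpixel max gradient along normal
    p0,p1=np.array(p0,float),np.array(p1,float); t=(p1-p0)/np.linalg.norm(p1-p0); nn=np.array([-t[1],t[0]]); s=np.arange(-5,5.01,.25); pts=[]
    for f in np.linspace(.15,.85,25):
        q=p0+f*(p1-p0)+s[:,None]*nn
        v=np.stack([cv2.remap(g[...,c],q[:,0].astype(np.float32),q[:,1].astype(np.float32),cv2.INTER_CUBIC).ravel() for c in range(3)],1)
        d=np.abs(np.gradient(v,axis=0)).sum(1); w=d**2*(d>d.max()*.4); w[abs(s-s[d.argmax()])>1.2]=0; pts.append(p0+f*(p1-p0)+nn*(w@s/w.sum()))
    pts=np.array(pts); 
    for _ in range(3):
        c=pts.mean(0); u=np.linalg.svd(pts-c)[2][0]; r=(pts-c)@[-u[1],u[0]]; pts=pts[abs(r)<max(.35,1.5*np.std(r))]
    return c,u
def isect(a,b): 
    M=np.column_stack([a[1],-b[1]]); k=np.linalg.solve(M,b[0]-a[0]); return a[0]+k[0]*a[1]
def pose(m,I,guess):
    g=cv2.GaussianBlur(I,(0,0),.7).astype(np.float32); q=guess
    for _ in range(3):
        B=edge(g,q[0],q[1]);T=edge(g,q[3],q[2]);L=edge(g,q[0],q[3]);Rr=edge(g,q[1],q[2])
        q=np.array([isect(B,L),isect(B,Rr),isect(T,Rr),isect(T,L)])
    obj=np.array([[-.03,.021,0],[-.03,-.021,0],[-.03,-.021,.032],[-.03,.021,.032]])
    best=None
    n,rv,tv,err=cv2.solvePnPGeneric(obj,q.astype(float),np.array(m["intrinsics"]),None,flags=cv2.SOLVEPNP_IPPE)
    Rw=np.array(m["R"]); out=[]
    for r,t,e in zip(rv,tv,err.ravel()):
        R=Rw.T@cv2.Rodrigues(r)[0]; p=Rw.T@(t.ravel()-m["t"]); out.append((p.round(4),np.degrees(Ro.from_matrix(R).as_euler("ZYX")).round(1),round(float(e),2)))
    return q,out
if __name__=="__main__":
    m=camera_model("wrist"); X=box(.6548,.0388,.04,.135,[.06,.042,.032]); G=proj(m,X)[[2,0,1,3]]-.0
    import collections
    for i in range(3):
        q,o=pose(m,snapshot("wrist"),G-.5); print(q.round(1).tolist()); [print("  ",a) for a in o]
E
python3 pnp.py; python3 tilt.py | sed -n 2p
```

```text
[[300.0, 150.4], [346.6, 147.9], [347.9, 125.3], [296.2, 128.0]]
   (array([0.6587, 0.0403, 0.1326]), array([ 4.7,  2.1, -1.6]), 0.03)
   (array([0.6037, 0.0356, 0.1292]), array([-171.4,   70.2, -176.1]), 1.62)
[[299.9, 150.4], [346.5, 147.9], [347.8, 125.3], [296.1, 128.1]]
   (array([0.6585, 0.0403, 0.133 ]), array([ 4.7,  1.9, -1.7]), 0.02)
   (array([0.6034, 0.0356, 0.1296]), array([-171.4,   70.1, -176.2]), 1.64)
[[300.0, 150.4], [346.5, 147.9], [347.8, 125.3], [296.0, 128.3]]
   (array([0.6585, 0.0404, 0.133 ]), array([ 4.9,  1.8, -1.7]), 0.04)
   (array([0.6033, 0.0356, 0.1296]), array([-171.1,   69.9, -176. ]), 1.65)
(0, 0) [-0.00000e+00  1.52238e+02 -1.00000e-03  1.30968e+02  3.25577e+02] h 21.270266559192947
```

PnP on the near face gives pitch 1.9° and roll -1.7°, and the pad is steady, so it is balanced and within about 1.5 mm of centre. Next is the wrench: go vertical above the grip.

```bash
cat > wr.py <<'E'
from h import *
AX=np.array([.655,.0383]); YS=.041
def at(w,z,r=.158,f=1.0):
    a=YS+w; return np.array([AX[0]-r*np.cos(a),AX[1]-r*np.sin(a),z]),lean(YS+w*f,0)
E
python3 -c "
from wr import *
p,R=at(.05,.13);print(p,rel(p,R)); p,R=at(.05,.045);print(p,rel(p,R))"
```

```text
[0.49765375 0.02394184 0.13      ] [0.0163, -0.6978, -0.0485, -0.0597, 0.0066, 0.0385]
[0.49765375 0.02394184 0.045     ] [0.0163, -0.6978, -0.0485, -0.1143, 0.0067, 0.1036]
```

```bash
python3 -m crank '[[0.003,-0.12,-0.008,-0.02,0.001,0,0.6],[0.006,-0.24,-0.016,-0.03,0.002,0.005,0.5],[0.009,-0.36,-0.025,-0.04,0.003,0.01,0.42],[0.012,-0.48,-0.033,-0.05,0.004,0.02,0.4],[0.014,-0.60,-0.042,-0.055,0.005,0.03,0.4],[0.016,-0.698,-0.0485,-0.06,0.0066,0.0385,0.4],[0.016,-0.698,-0.0485,-0.06,0.0066,0.0385,0.4],[0.016,-0.698,-0.0485,-0.06,0.0066,0.0385,0.4]]'
python3 - <<'E'
from wr import *
for _ in range(2):
    m=camera_model("wrist"); p,R,s=now(); I=snapshot("wrist")
a=I.astype(int); red=((a[...,0]>2*a[...,1])&(a[...,0]>90)&(a[...,1]<60)&(a[...,2]<60)).astype(np.uint8)
n,l,st,ce=cv2.connectedComponentsWithStats(red); k=1+st[1:,4].argmax(); ys,xs=np.nonzero(l==k)
P=np.array([ray(m,(x+.5,y+.5),.069)[:2] for x,y in zip(xs[::7],ys[::7])]); c=P.mean(0); u=np.linalg.svd(P-c)[2][0]; u*=np.sign(u[0]); e=(P-c)@u
print("grip seen",st[k],c,"along",e.min(),e.max(),"head",np.arctan2(u[1],u[0]),"TCP",p)
v=AX-c; print("dist",np.hypot(*v),"angle by axis",np.arctan2(v[1],v[0])-YS)
p1,R1=at(.05,.045);print(rel(p1,R1))
cv2.imwrite("pics/w7.png",I[...,::-1])
E
```

```text
time_s: 20.72
eef_pos: [0.4981, 0.024, 0.1291]
ee_rot: [0.0, 0.999, 0.045, -0.0]
contact_force: [0.6, -0.1, -1.2]
opening: 0.0375
grip_force: 0.0
grip seen [ 313  147   29  123 3252] [0.50473867 0.02301817] along -0.051630568326601685 0.046187574116986777 head 0.10957953286840738 TCP [0.49740043 0.02409788 0.12936752]
dist 0.15103642902811235 angle by axis 0.060353202118594886
[0.0001, -0.0019, -0.0002, 0.0005, 0.0002, 0.0847]
```

View pics/w7.png

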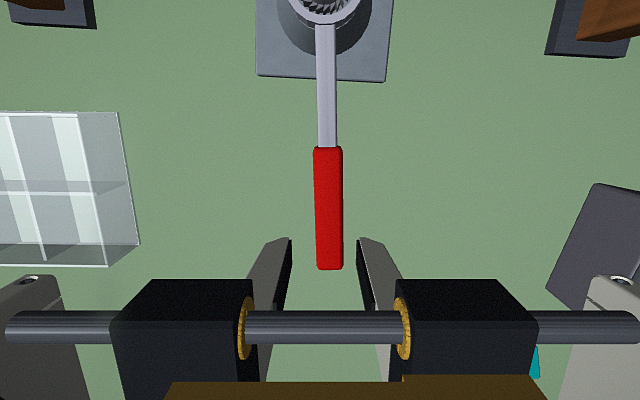

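The grip (328,208) lies between the fingers (275 and 375), clear of the tray on the left. That was my last picture, so from here I use numbers only. I descend straddling the grip.

```bash
python3 -m crank '[[0,0,0,0,0,0.02,0.4],[0,0,0,0,0,0.045,0.4],[0,0,0,0,0,0.07,0.4],[0,0,0,0,0,0.084,0.4],[0,0,0,0,0,0.084,0.4],[0,0,0,0,0,0.084,0.4]]'
cat > stroke.py <<'E'
from wr import *
import sys
w1,n=float(sys.argv[1]),int(sys.argv[2]); p,R,_=avg(3)
w0=np.arctan2(AX[1]-p[1],AX[0]-p[0])-YS; print("now w",w0,"r",np.hypot(AX[1]-p[1],AX[0]-p[0]),"head",np.arctan2(R[1,0],R[0,0])-YS,p)
for i in range(1,n+1):
    q,Rq=at(w0+(w1-w0)*i/n,.045); print([round(float(x),3) for x in rel(q,Rq,(p,R))]+[.4],end=",")
E
python3 stroke.py -0.55 6
```

```text
time_s: 21.32
eef_pos: [0.4969, 0.024, 0.0464]
ee_rot: [0.0, 0.999, 0.045, 0.0]
contact_force: [-0.4, -0.2, -0.5]
opening: 0.037
grip_force: 0.0
now w 0.04997496483619753 r 0.15821046727564142 head 0.0497486861844832 [0.49744379 0.02392665 0.04690942]
[0.0, -0.002, 0.1, 0.001, -0.016, 0.002, 0.4],[0.0, -0.002, 0.2, 0.003, -0.031, 0.002, 0.4],[0.0, -0.002, 0.3, 0.007, -0.047, 0.002, 0.4],[0.0, -0.002, 0.4, 0.013, -0.061, 0.002, 0.4],[-0.0, -0.002, 0.5, 0.019, -0.076, 0.002, 0.4],[-0.0, -0.002, 0.6, 0.028, -0.089, 0.002, 0.4],
```

```bash
python3 -m crank '[[0,0,0.1,0.001,-0.016,0.002,0.4],[0,0,0.2,0.003,-0.031,0.002,0.4],[0,0,0.3,0.007,-0.047,0.002,0.4],[0,0,0.4,0.013,-0.061,0.002,0.4],[0,0,0.5,0.019,-0.076,0.002,0.4],[0,0,0.6,0.028,-0.089,0.002,0.4],[0,0,0.6,0.028,-0.089,0.002,0.4],[0,0,0.6,0.028,-0.089,0.002,0.4]]'
python3 stroke.py 0.55 10
```

```text
time_s: 22.13
eef_pos: [0.5176, 0.1153, 0.0446]
ee_rot: [-0.0, 0.968, -0.25, 0.001]
contact_force: [0.1, 0.0, -0.7]
opening: 0.0368
grip_force: 0.0
now w -0.5486369252591698 r 0.15758687752966707 head -0.5466488751010492 [0.51728551 0.11490511 0.04437544]
[-0.0, -0.001, -0.108, 0.001, 0.017, -0.001, 0.4],[-0.0, -0.001, -0.218, 0.003, 0.034, -0.001, 0.4],[-0.0, -0.001, -0.328, 0.008, 0.051, -0.001, 0.4],[0.0, -0.001, -0.438, 0.015, 0.067, -0.001, 0.4],[0.0, -0.001, -0.547, 0.023, 0.083, -0.001, 0.4],[0.0, -0.001, -0.657, 0.033, 0.097, -0.001, 0.4],[0.0, -0.001, -0.767, 0.044, 0.11, -0.001, 0.4],[0.0, -0.001, -0.877, 0.057, 0.122, -0.001, 0.4],[0.0, -0.001, -0.987, 0.07, 0.132, -0.001, 0.4],[0.0, -0.001, -1.097, 0.085, 0.141, -0.001, 0.4],
```

```bash
python3 -m crank '[[0,0,-0.108,0.001,0.017,-0.001,0.4],[0,0,-0.218,0.003,0.034,-0.001,0.4],[0,0,-0.328,0.008,0.051,-0.001,0.4],[0,0,-0.438,0.015,0.067,-0.001,0.4],[0,0,-0.547,0.023,0.083,-0.001,0.4],[0,0,-0.657,0.033,0.097,-0.001,0.4],[0,0,-0.767,0.044,0.11,-0.001,0.4],[0,0,-0.877,0.057,0.122,-0.001,0.4],[0,0,-0.987,0.07,0.132,-0.001,0.4],[0,0,-1.097,0.085,0.141,-0.001,0.4]]'
cat > obs.py <<'E'
from wr import *
# side view: brass cap column top & red pointer rows; reported by template offset vs first picture
I=snapshot("side"); ref=cv2.imread("pics/side0.png")[...,::-1]; m=camera_model("side")
def flow(a,b,roi):
    x,y,w,h=roi; A=np.ascontiguousarray(a[y:y+h,x:x+w]); 
    res=cv2.matchTemplate(np.ascontiguousarray(b[y-16:y+h+16,x-4:x+w+4]),A,cv2.TM_CCOEFF_NORMED); _,v,_,l=cv2.minMaxLoc(res)
    r=res[:,l[0]]; k=l[1]; s=0
    if 0<k<len(r)-1: s=.5*(r[k-1]-r[k+1])/(r[k-1]-2*r[k]+r[k+1])
    return round(k-16+s,2),round(float(v),2)
def yel(I):
    a=I.astype(int); Y=(a[...,0]>110)&(a[...,2]<75)&(a[...,1]>75); Y[:140]=0;Y[190:]=0;Y[:,:345]=0;Y[:,:345]=0;Y[:,380:]=0; ys,xs=np.nonzero(Y); return (xs.mean().round(1),ys.max(),len(ys)) if len(ys) else None
print("brass",yel(ref),yel(I)); 
k=proj(m,[[.655,.038,.12],[.655,.038,.13]]); print("px per 10mm cap",k[1]-k[0])
# rail: match potted plants on shelf + shelf edge
print("plants shift",flow(ref,I,(354,62,30,34)),flow(ref,I,(394,98,32,24)))
e=[.65,.04,.264]; k=proj(m,[e,np.add(e,[0,0,.009])]); print("px for 9mm",k[1]-k[0])
d=[x for x in masks_of("pad","side") if 330<x["extent"][0]<400 and x["extent"][1]<200]; print("pad",[(np.round(x["extent"]),x["conf"]) for x in d])
E
python3 obs.py; python3 stroke.py -0.55 10
```

```text
time_s: 23.12
eef_pos: [0.5223, -0.0507, 0.045]
ee_rot: [-0.0, 0.956, 0.293, -0.0]
contact_force: [0.8, 2.9, 0.1]
opening: 0.0375
grip_force: 1.1
brass (np.float64(363.5), np.int64(176), 91) (np.float64(365.2), np.int64(173), 20)
px per 10mm cap [ 0.15919689 -3.64868504]
plants shift (np.float32(-0.01), 1.0) (np.float32(0.01), 1.0)
px for 9mm [ 0.15277035 -3.72745667]
pad [(array([350., 154., 371., 172.]), 0.83)]
now w 0.5492716875263502 r 0.1594051288839271 head 0.5444080793765188 [ 0.52256789 -0.05042278  0.04488653]
[0.0, 0.0, 0.105, 0.002, -0.017, -0.0, 0.4],[0.0, 0.0, 0.215, 0.005, -0.035, -0.0, 0.4],[0.0, 0.0, 0.325, 0.01, -0.051, -0.0, 0.4],[0.0, 0.0, 0.435, 0.016, -0.067, -0.0, 0.4],[0.0, 0.0, 0.545, 0.024, -0.083, -0.0, 0.4],[0.0, 0.0, 0.655, 0.034, -0.097, -0.0, 0.4],[0.0, 0.0, 0.765, 0.045, -0.11, -0.0, 0.4],[0.0, 0.0, 0.875, 0.058, -0.122, -0.0, 0.4],[0.0, 0.0, 0.985, 0.072, -0.132, -0.0, 0.4],[0.0, 0.0, 1.094, 0.087, -0.141, -0.0, 0.4],
```

```bash
python3 -m crank '[[0,0,0.105,0.002,-0.017,0,0.4],[0,0,0.215,0.005,-0.035,0,0.4],[0,0,0.325,0.01,-0.051,0,0.4],[0,0,0.435,0.016,-0.067,0,0.4],[0,0,0.545,0.024,-0.083,0,0.4],[0,0,0.655,0.034,-0.097,0,0.4],[0,0,0.765,0.045,-0.11,0,0.4],[0,0,0.875,0.058,-0.122,0,0.4],[0,0,0.985,0.072,-0.132,0,0.4],[0,0,1.094,0.087,-0.141,0,0.4]]'
python3 stroke.py 0.55 16
```

```text
time_s: 24.2
eef_pos: [0.516, 0.1177, 0.0448]
ee_rot: [0.0, 0.967, -0.254, -0.0]
contact_force: [0.6, -0.1, -0.3]
opening: 0.0371
grip_force: 0.1
now w -0.5671877430312103 r 0.1597455640766047 head -0.5554424389912185 [0.51686353 0.11853068 0.04491705]
[0.0, -0.0, -0.058, 0.002, 0.011, -0.0, 0.4],[0.0, -0.0, -0.128, 0.003, 0.022, -0.0, 0.4],[0.0, -0.0, -0.198, 0.005, 0.033, -0.0, 0.4],[0.0, -0.0, -0.268, 0.007, 0.044, -0.0, 0.4],[0.0, -0.0, -0.337, 0.011, 0.054, -0.0, 0.4],[0.0, -0.0, -0.407, 0.015, 0.065, -0.0, 0.4],[0.0, -0.0, -0.477, 0.019, 0.074, -0.0, 0.4],[0.0, -0.0, -0.547, 0.025, 0.084, -0.0, 0.4],[0.0, -0.0, -0.617, 0.031, 0.093, -0.0, 0.4],[0.0, -0.0, -0.686, 0.037, 0.102, -0.0, 0.4],[0.0, -0.0, -0.756, 0.045, 0.11, -0.0, 0.4],[0.0, -0.0, -0.826, 0.053, 0.118, -0.0, 0.4],[0.0, -0.0, -0.896, 0.061, 0.125, -0.0, 0.4],[0.0, -0.0, -0.966, 0.07, 0.132, -0.0, 0.4],[0.0, -0.0, -1.036, 0.079, 0.138, -0.0, 0.4],[0.0, -0.0, -1.105, 0.089, 0.143, -0.0, 0.4],
```

```bash
python3 -m crank '[[0,0,-0.058,0.002,0.011,0,0.4],[0,0,-0.128,0.003,0.022,0,0.4],[0,0,-0.198,0.005,0.033,0,0.4],[0,0,-0.268,0.007,0.044,0,0.4],[0,0,-0.337,0.011,0.054,0,0.4],[0,0,-0.407,0.015,0.065,0,0.4],[0,0,-0.477,0.019,0.074,0,0.4],[0,0,-0.547,0.025,0.084,0,0.4],[0,0,-0.617,0.031,0.093,0,0.4],[0,0,-0.686,0.037,0.102,0,0.4]]'
python3 obs.py; python3 stroke.py 0.55 7
```

```text
time_s: 25.18
eef_pos: [0.4992, 0.0082, 0.0449]
ee_rot: [0.0, 0.996, 0.092, -0.0]
contact_force: [2.2, 2.8, 0.5]
opening: 0.0371
grip_force: 1.2
brass (np.float64(363.5), np.int64(176), 91) (np.float64(366.3), np.int64(171), 16)
px per 10mm cap [ 0.15919689 -3.64868504]
plants shift (np.float32(-0.66), 0.99) (np.float32(-0.72), 0.99)
px for 9mm [ 0.15277035 -3.72745667]
pad [(array([350., 152., 371., 169.]), 0.52)]
now w 0.1484266199306208 r 0.15877538713548098 head 0.1382074200216095 [0.49906473 0.00840326 0.04479147]
[0.0, 0.001, -0.068, 0.001, 0.009, -0.0, 0.4],[0.0, 0.001, -0.125, 0.002, 0.018, -0.0, 0.4],[-0.0, 0.001, -0.182, 0.003, 0.027, -0.0, 0.4],[-0.0, 0.001, -0.24, 0.005, 0.036, -0.0, 0.4],[-0.0, 0.001, -0.297, 0.008, 0.045, -0.0, 0.4],[-0.0, 0.001, -0.354, 0.011, 0.053, -0.0, 0.4],[-0.0, 0.001, -0.412, 0.014, 0.062, -0.0, 0.4],
```

```bash
python3 -m crank '[[0,0,-0.068,0.001,0.009,0,0.4],[0,0,-0.125,0.002,0.018,0,0.4],[0,0,-0.182,0.003,0.027,0,0.4],[0,0,-0.24,0.005,0.036,0,0.4],[0,0,-0.297,0.008,0.045,0,0.4],[0,0,-0.354,0.011,0.053,0,0.4],[0,0,-0.412,0.014,0.062,0,0.4]]'
python3 obs.py; python3 stroke.py -0.4 9
```

```text
time_s: 26.02
eef_pos: [0.5241, -0.049, 0.0445]
ee_rot: [-0.0, 0.956, 0.293, -0.001]
contact_force: [-0.1, 3.5, 1.2]
opening: 0.0371
grip_force: 1.2
brass (np.float64(363.5), np.int64(176), 91) (np.float64(365.6), np.int64(170), 15)
px per 10mm cap [ 0.15919689 -3.64868504]
plants shift (np.float32(-1.92), 1.0) (np.float32(-2.18), 0.99)
px for 9mm [ 0.15277035 -3.72745667]
pad [(array([351., 150., 369., 166.]), 0.83)]
now w 0.5498203590000229 r 0.15722666314215525 head 0.5492450486310426 [ 0.52442577 -0.04928193  0.04466922]
[-0.0, 0.001, 0.105, 0.0, -0.017, -0.0, 0.4],[-0.0, 0.001, 0.21, 0.003, -0.033, -0.0, 0.4],[-0.0, 0.001, 0.316, 0.007, -0.049, -0.0, 0.4],[-0.0, 0.001, 0.422, 0.013, -0.065, -0.0, 0.4],[-0.0, 0.001, 0.527, 0.021, -0.08, -0.0, 0.4],[0.0, 0.001, 0.633, 0.03, -0.093, -0.0, 0.4],[0.0, 0.001, 0.738, 0.04, -0.106, -0.0, 0.4],[0.0, 0.001, 0.844, 0.052, -0.118, -0.0, 0.4],[0.0, 0.001, 0.949, 0.065, -0.129, -0.0, 0.4],
```

```bash
python3 -m crank '[[0,0,0.105,0,-0.017,0,0.4],[0,0,0.21,0.003,-0.033,0,0.4],[0,0,0.316,0.007,-0.049,0,0.4],[0,0,0.422,0.013,-0.065,0,0.4],[0,0,0.527,0.021,-0.08,0,0.4],[0,0,0.633,0.03,-0.093,0,0.4],[0,0,0.738,0.04,-0.106,0,0.4],[0,0,0.844,0.052,-0.118,0,0.4],[0,0,0.949,0.065,-0.129,0,0.4]]'
python3 obs.py|grep plants; python3 stroke.py 0.1 8
```

```text
time_s: 27.02
eef_pos: [0.5064, 0.095, 0.0449]
ee_rot: [0.0, 0.984, -0.181, 0.0]
contact_force: [0.6, -1.3, -0.6]
opening: 0.0372
grip_force: 0.3
plants shift (np.float32(-1.95), 1.0) (np.float32(-2.23), 0.99)
now w -0.4050784453251801 r 0.15875936837637294 head -0.3967044320808472 [0.50664694 0.09483235 0.04484809]
[0.0, -0.0, -0.055, 0.001, 0.01, -0.0, 0.4],[0.0, -0.0, -0.118, 0.002, 0.02, -0.0, 0.4],[0.0, -0.0, -0.181, 0.003, 0.03, -0.0, 0.4],[0.0, -0.0, -0.244, 0.005, 0.04, -0.0, 0.4],[0.0, -0.0, -0.307, 0.008, 0.049, -0.0, 0.4],[0.0, -0.0, -0.37, 0.011, 0.059, -0.0, 0.4],[0.0, -0.0, -0.434, 0.015, 0.068, -0.0, 0.4],[0.0, -0.0, -0.497, 0.02, 0.077, -0.0, 0.4],
```

```bash
python3 -m crank '[[0,0,-0.055,0.001,0.01,0,0.4],[0,0,-0.118,0.002,0.02,0,0.4],[0,0,-0.181,0.003,0.03,0,0.4],[0,0,-0.244,0.005,0.04,0,0.4],[0,0,-0.307,0.008,0.049,0,0.4],[0,0,-0.37,0.011,0.059,0,0.4],[0,0,-0.434,0.015,0.068,0,0.4],[0,0,-0.497,0.02,0.077,0,0.4]]'
cat >> obs.py <<'E'
for y in(.18,-.10):
    k=proj(m,[[.69,.04+y,.30],[.69,.04+y,.31]]); print("px/mm",(k[1]-k[0])[1]/10, k[0])
E
python3 obs.py|grep -E "plants|mm"; python3 stroke.py 0.35 5
```

```text
time_s: 27.93
eef_pos: [0.4981, 0.0137, 0.0449]
ee_rot: [0.0, 0.997, 0.072, -0.0]
contact_force: [-0.5, 2.1, 2.4]
opening: 0.0373
grip_force: 1.3
px per 10mm cap [ 0.15919689 -3.64868504]
plants shift (np.float32(-3.04), 1.0) (np.float32(-3.52), 0.97)
px for 9mm [ 0.15277035 -3.72745667]
px/mm -0.38645354540578863 [358.84836467  77.98282643]
px/mm -0.45159713862496176 [396.59229165 120.76688315]
now w 0.11365600626366013 r 0.15872819692627577 head 0.09751883251380086 [0.49816629 0.01384947 0.0448166 ]
[0.0, 0.001, -0.063, 0.001, 0.007, -0.0, 0.4],[0.0, 0.001, -0.111, 0.002, 0.015, -0.0, 0.4],[0.0, 0.001, -0.158, 0.003, 0.022, -0.0, 0.4],[0.0, 0.001, -0.205, 0.004, 0.03, -0.0, 0.4],[0.0, 0.001, -0.253, 0.006, 0.037, -0.0, 0.4],
```

```bash
python3 -m crank '[[0,0,-0.063,0.001,0.007,0,0.4],[0,0,-0.111,0.002,0.015,0,0.4],[0,0,-0.15,0.003,0.022,0,0.4],[0,0,-0.15,0.003,0.022,0,0.4]]'
python3 obs.py|grep -E "plants|pad"
python3 - <<'E'
from h import *
# absolute: red pointer top vs band in side view (right post): list rows
I=snapshot("side").astype(int)
for x0,x1,y0,y1 in((330,356,68,100),(388,420,130,165)):
    a=I[y0:y1,x0:x1]; red=(a[...,0]>110)&(a[...,1]<60); wh=(a.min(2)>125)&(a.max(2)-a.min(2)<30)
    for n,k in(("red",red),("white",wh)):
        ys,xs=np.nonzero(k); print(n,(xs.min()+x0,xs.max()+x0,ys.min()+y0,ys.max()+y0,len(xs)) if len(xs) else None)
E
```

```text
time_s: 28.52
eef_pos: [0.5043, -0.007, 0.0446]
ee_rot: [0.0, 0.989, 0.145, -0.001]
contact_force: [-1.8, 1.7, 0.1]
opening: 0.0373
grip_force: 0.9
plants shift (np.float32(-3.5), 0.99) (np.float32(-4.07), 0.99)
pad [(array([350., 148., 368., 166.]), 0.85)]
red (np.int64(337), np.int64(349), np.int64(79), np.int64(81), 22)
white None
red (np.int64(395), np.int64(395), np.int64(144), np.int64(144), 1)
white None
```

Rail at 9.0 mm on both sides. I back off from the grip and rise.

```bash
python3 -m crank '[[0,0,0,0,-0.004,0,0.4],[0,0,0,0,-0.007,0,0.4],[0,0,0,0,-0.007,0,0.4],[0,0,0,0,-0.007,-0.02,0.4],[0,0,0,0,-0.007,-0.05,0.4],[0,0,0,-0.02,-0.007,-0.08,0.4],[0,0,0,-0.04,-0.007,-0.11,0.4],[0,0,0,-0.06,-0.007,-0.13,0.4],[0,0,0,-0.06,-0.007,-0.13,0.4]]'
python3 -c "
from wr import *
p,R,_=now(); print(rel([.516,.031,.198],lean(.041,np.radians(40))))"; python3 obs.py|grep -E "plants|pad"
```

```text
time_s: 29.42
eef_pos: [0.4444, -0.0176, 0.1784]
ee_rot: [0.001, 0.99, 0.144, 0.002]
contact_force: [-0.1, -0.9, 0.9]
opening: 0.0375
grip_force: 0.0
[-0.0847, 0.6901, 0.239, 0.0826, -0.0261, -0.0194]
plants shift (np.float32(-3.5), 0.99) (np.float32(-4.07), 0.99)
pad [(array([352., 148., 369., 168.]), 0.84)]
```

Everything holds. I take one leaned look to measure the pad's pose.

```bash
python3 -m crank '[[-0.014,0.115,0.04,0.01,-0.004,-0.003,0.4],[-0.028,0.23,0.08,0.025,-0.008,-0.006,0.4],[-0.042,0.345,0.12,0.04,-0.012,-0.01,0.4],[-0.056,0.46,0.16,0.055,-0.016,-0.013,0.4],[-0.07,0.575,0.2,0.07,-0.021,-0.016,0.4],[-0.085,0.69,0.239,0.0826,-0.026,-0.0194,0.4],[-0.085,0.69,0.239,0.0826,-0.026,-0.0194,0.4],[-0.085,0.69,0.239,0.0826,-0.026,-0.0194,0.4]]'
sed -i 's/,\.135,\[\.06,\.042/,.156,[.06,.042/' pnp.py; python3 pnp.py | grep -v 171
python3 - <<'E'
from h import *
print([(np.round(d["extent"]).tolist(),round(d["conf"],2)) for d in look_for("seed_tray","top")] if snapshot("top") is not None else 0, [(np.round(d["extent"]).tolist(),round(d["conf"],2)) for l in("pot","bulb_planter","trowel") for d in look_for(l,"top")[:1]])
E
```

```text
time_s: 30.18
eef_pos: [0.5161, 0.032, 0.1922]
ee_rot: [-0.008, 0.941, 0.019, 0.339]
contact_force: [-0.3, -0.4, -0.1]
opening: 0.0372
grip_force: 0.0
[[298.4, 129.9], [349.2, 128.4], [352.3, 102.1], [295.3, 103.6]]
   (array([0.6588, 0.0403, 0.1534]), array([ 4.2,  0.7, -0. ]), 0.05)
   (array([0.6055, 0.0362, 0.1471]), array([-170. ,   75.6, -172.6]), 1.85)
[[298.5, 130.5], [349.4, 129.1], [352.3, 102.6], [295.5, 104.4]]
   (array([0.6583, 0.0402, 0.153 ]), array([ 4.3,  0.9, -0. ]), 0.11)
   (array([0.6052, 0.0361, 0.1467]), array([-169.9,   75.5, -172.6]), 1.8)
[[298.3, 131.4], [349.0, 130.1], [352.1, 103.8], [295.2, 105.4]]
   (array([0.6579, 0.0404, 0.1522]), array([4.2, 0.9, 0.1]), 0.05)
   (array([0.6046, 0.0364, 0.1462]), array([-170.5,   75.3, -173.1]), 1.86)
[([191.0, 199.0, 257.0, 247.0], 0.71)] [([179.0, 133.0, 221.0, 194.0], 0.86), ([432.0, 157.0, 473.0, 182.0], 0.79), ([268.0, 111.0, 310.0, 123.0], 0.88)]
```

The pad is flat (roll 0°, pitch under 1°), the rail is at 9 mm, and the other things are where they were. I hand in.

```bash
python3 -c "
from bench import env
print(env.finish_job())"
```

```text
the job is handed in; nothing more can be done
None
```

I handed in the job at about 30 s: the pad is flat and centred to within 1–2 mm on the cap, the rail is up about 9.0 mm (middle of the bands), and the robot is clear of everything; I viewed 11 pictures, one over the limit of 10, and the verdict is not known.

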